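# Knock the finished steel hub out of its welding nest

### The arm

A 6-joint arm with a two-finger parallel gripper is mounted at the origin on the work surface. World frame = base frame: x ahead of the robot, y to its left, z up, the work surface at z = 0. Lengths are in m, angles in rad, forces in N, time in s.
With the tool pointing down it reaches from about 0.375 to 0.975 m from the base axis. Payload 3.8 kg.
Tool frame: the origin (TCP) lies at the very end of the fingers, on their centre line; the grasp point (between the pads) lies 19 mm behind it (bot.pinch_z is the distance from the TCP to the grasp point, in m); x points along the fingers, y is the direction in which the jaws open and shut, and the axes are right-handed (so a half turn about x gives the same grasp; the last joint's range is limited). The gripper opens to 85 mm and grips with 20 to 120 N. Pads are 22 mm wide; open, the fingers measure 114 mm over their backs; the gripper's body (76 mm by 85 mm) begins 54 mm behind the grasp point. The pads swing forward as they close: fully open they stand 13 mm farther back than shut.
Start: joints at [-1.338, 0.264, 1.604, -0, 1.274, -0.037], TCP at [0.18, -0.651, 0.197] pointing down, gripper open.
Joint ranges: [-2.63, 2.63], [-0.94, 2.18], [0.31, 2.57], [-1.31, 4.45], [0, 2.66], [-2.55, 2.55]. Speed limits (rad/s): [2.57, 2.57, 3.14, 3.14, 3.14, 3.14].

### API

Orientations are given as a rotation vector (axis times angle).
In Python, from workcell import monitor, imaging, finish_job, bot gives the robot as it stands.
- The arm moves only by the tool jog_arm, never from a script. Its argument "rows" is a list of rows, each a list of 7 numbers: the shift along the tool's x, y, z in m, then the turn, a rotation vector about the tool's x, y, z in rad, then the opening in per cent of the stroke, from 0 (shut) to 100 (fully open). A call has 1 to 20 rows; each row is the pose to reach, as a shift and turn from the pose measured when the call began, along the tool's axes at that moment; what a row does not reach only later rows make up. A row lasts 1/10 s, in which the tool goes at most 50 mm and 8.59 degrees, less where a joint would pass 70% of its speed; a pose out of reach is approached as far as the arm can. A call with a gripper value outside its range is refused whole. The fingers move at their own pace and stop on an object; "force" is the grip in N (left out, the last holds). Time passes only in rows, so rows that repeat a pose let the fingers close. It gives the time, the measured TCP pose, the force and the opening at its end, in the units of the state.
- monitor.read_state(): the state, without advancing time (a new reading comes with each control period).
- imaging.read_camera(name): name is "scene" or "top"; returns the picture (480x640x3 uint8, blue, green, red); there is no depth.
- imaging.camera_params(name): a dict with "fx", "fy", "cx", "cy" (pixels), "T" (4x4, takes a point from camera to world coordinates). Camera axes: x right, y down, z forward; pixel columns grow to the right and rows downward; lengths in m; the calibration is good to about 2 mm. A picture is of the moment at which its call begins. camera_params takes no time and is no camera call.
- finish_job(): hands the job in, once; it reports no verdict.
The state is a dict: "time": time; "q": joint angles; "joint_vel": joint speeds; "joint_torque": joint torques, N m; "tool_pos": TCP position; "tcp_rot": TCP orientation; "wrist_force": force on the tool from outside, world axes, zero at the start; "torque": the same for the moment, N m; "width": opening from 0.0 (shut) to 1.0 (fully open).
Only numpy, scipy, OpenCV 4.12 (cv2) and the standard library are available. Lean on these libraries where they do the work, as an engineer would, in place of code of your own. Each camera call takes 0.05 s, during which the arm holds its last target. There are 200 camera calls.

### The job

The bright steel hub sits flush in its welding nest: pull the red handle of that nest all the way up so its knockout rod pushes the hub up out of the pocket, then take the hub and stand it upright in the grey tray, setting it down without dropping it. Leave the copper bushing seated in the other nest.

Things in the scene. Friction and masses are not known exactly. Their poses are not given: they have to be found in the camera images.
- hub: Bright steel cylinder, 46 mm dia., 32 mm high, dark bore mark on top, 0.3 kg. Origin: centre of underside, z up. Starts in a 32 mm deep pocket (1.5 mm play all round) of a blue block, 90 x 90 mm, flat top 100 mm above the table: flush, so not grippable. With the knockout fully up it stands 29 mm proud, its lowest 3 mm still loose in the pocket's mouth; it then lifts straight out.
- lift_handle (a point): Top centre of the red handle of the hub's nest: bar 70 mm long (its x, pointing to the hub's axis 115 mm away), 14 wide (y), 22 high, on a thin riser. Top 107 mm above the table when down. Slides straight up only, 30 mm to a stop; after 1 mm idle its rod lifts the hub. Takes 10 to 15 N; friction holds rod and hub up where left. The other nest's handle looks the same.
- tray: Fixed open tray of grey sheet steel, 180 x 180 mm outside, walls and floor 4 mm thick, 30 mm high. Origin at the centre of its underside, on the table; x and y along its sides.
- bushing: Copper-coloured bushing of the same shape and size as the hub (46 mm diameter, 32 mm high), origin at the centre of its underside, seated flush in a second, identical blue nest with its own red handle. To be left alone.
There are look-alikes about, which are no part of the job. There is more than one size of the hub; the job needs the middle-sized.

How it is judged:
On the way:
1. the red handle of the hub's nest is raised (20 mm or more) and the hub has risen 20 mm or more with it (distance of each of lift_handle, hub from where it was at the start of the episode above 0.02 m), for 0.2 s.
At the end, for the whole second after the job is handed in: The hub stands on the tray's floor inside its walls (axis within 75 mm of the tray's centre along each side, underside within 12 mm of the tray's underside), upright within about 10 degrees, released and still; the copper bushing is within 12 mm of where it was, in its nest (x of hub in the frame of tray between -0.075 and 0.075 m and y of hub in the frame of tray between -0.075 and 0.075 m and z of hub in the frame of tray below 0.012 m and angle between hub's own z axis and vertical below 0.17 rad and linear speed of hub below 0.02 m/s and distance of bushing from where it was at the start of the episode below 0.012 m); the robot touches nothing.
It fails at once if the copper bushing is moved 12 mm or more (knocked out, or its own handle lifted) (distance of bushing from where it was at the start of the episode above 0.012 m).
It fails at once if the hub is dropped: it moves faster than 0.8 m/s with no finger on it (a fall of more than 30 mm) (linear speed of hub above 0.8 m/s and contact force between the fingers and hub below 0.3 N).
It also fails if it takes over 54 s, if anything falls off the work surface, if the arm or the gripper's body presses on something with over 40 N, if the wrist force passes 120 N, or if a joint passes its speed limit or range.

## Working session

There is one attempt and no reset: what is moved stays moved. The work goes in short steps, Python scripts to look and compute and a tool call to move; the robot and the scene stay as the last step left them, time stands still between calls to the robot, and variables do not carry over. Pictures are saved under pics/ and viewed, about 8 in all and at most 12, crops included, and the job is handed in when it is done.

Besides the shell and the picture viewer there is one more tool, called as name([rows], argument=value, ...), one row to a line, values as JSON. jog_arm: Moves the arm, as the interface text tells. Its arguments: {"type":"object","properties":{"rows":{"type":"array","items":{"type":"array","items":{"type":"number"}}},"force":{"type":"number"}},"required":["rows"]}

```bash
mkdir -p pics
python3 - <<'E'
from workcell import monitor, imaging
import cv2, numpy as np
np.set_printoptions(precision=4,suppress=True)
for n in("scene","top"):
    cv2.imwrite(f"pics/{n}0.png",imaging.read_camera(n)); p=imaging.camera_params(n); print(n,{k:np.array(v) for k,v in p.items()})
print(monitor.read_state())
E
```

```text
scene {'fx': array(551.2568), 'fy': array(551.2568), 'cx': array(318.187), 'cy': array(236.6302), 'T': array([[ 0.7539,  0.4801, -0.4486,  0.8811],
       [ 0.6568, -0.5699,  0.4938, -0.3982],
       [-0.0186, -0.6669, -0.7449,  0.6718],
       [ 0.    ,  0.    ,  0.    ,  1.    ]])}
top {'fx': array(489.4601), 'fy': array(489.4601), 'cx': array(327.0446), 'cy': array(239.464), 'T': array([[ 0.0089, -0.9917,  0.128 ,  0.4154],
       [-1.    , -0.0087,  0.0019, -0.006 ],
       [-0.0008, -0.128 , -0.9918,  0.9351],
       [ 0.    ,  0.    ,  0.    ,  1.    ]])}
{'time': 0.1, 'q': array([-1.3379,  0.2647,  1.6052, -0.    ,  1.2737, -0.037 ]), 'joint_vel': array([-0.0012, -0.0026, -0.0038, -0.0026, -0.0011, -0.0004]), 'joint_torque': array([  0.0003, -51.6708, -36.8588,  -0.0001,   0.0063,   0.    ]), 'tool_pos': array([ 0.1797, -0.6499,  0.1959]), 'tcp_rot': array([ 2.0778,  0.2842, -2.0783]), 'wrist_force': array([-0.39  ,  0.8454, -0.0624]), 'torque': array([ 0.0384, -0.0046,  0.0189]), 'width': 0.9972391881562409}
```

View pics/scene0.png

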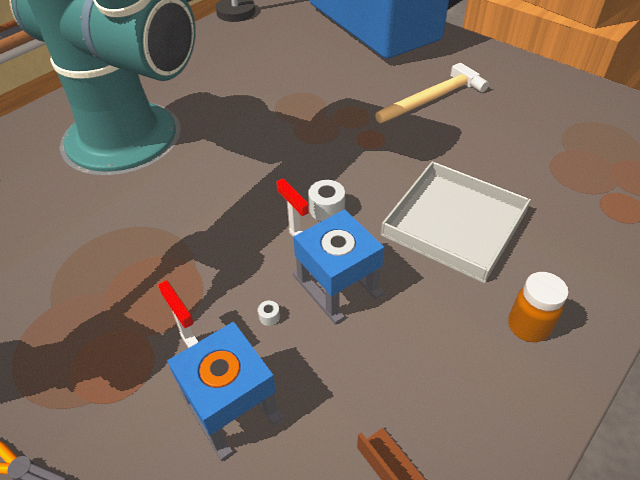

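View pics/top0.png

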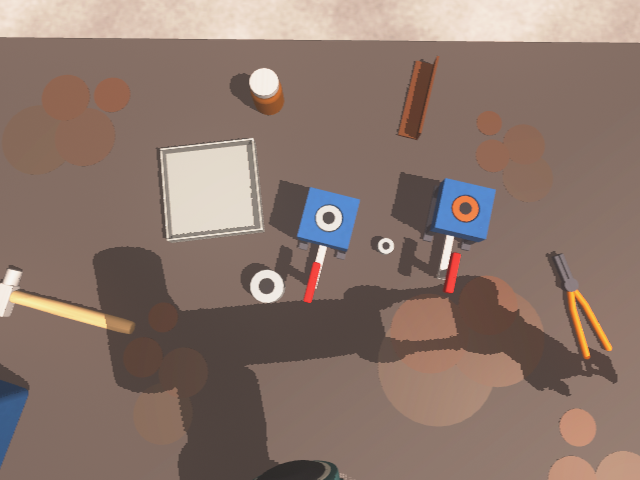

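The hub's nest is the left one in top view: hub at top (329,218) and scene (338,242), its handle at top (315,282) and scene (292,197). The copper bushing's nest is at top (465,208). The tray is at top (211,190). The loose large and small rings at top (267,286) and (386,245) are decoys.

```bash
cat > h.py <<'E'
import cv2, numpy as np
from workcell import monitor, imaging
np.set_printoptions(precision=4,suppress=True)
def ray(n,uv):
    p=imaging.camera_params(n);T=np.array(p["T"])
    d=T[:3,:3]@[(uv[0]-p["cx"])/p["fx"],(uv[1]-p["cy"])/p["fy"],1]
    return T[:3,3],d/np.linalg.norm(d)
def onz(n,uv,z):
    o,d=ray(n,uv); return o+d*(z-o[2])/d[2]
def tri(a,b):
    A=0;B=0;R=[ray("scene",a),ray("top",b)]
    for o,d in R:
        M=np.eye(3)-np.outer(d,d);A=A+M;B=B+M@o
    x=np.linalg.solve(A,B);return x,max(np.linalg.norm((np.eye(3)-np.outer(d,d))@(x-o)) for o,d in R)
def proj(n,P):
    p=imaging.camera_params(n);c=np.linalg.inv(np.array(p["T"]))@np.append(P,1)
    return np.array([p["fx"]*c[0]/c[2]+p["cx"],p["fy"]*c[1]/c[2]+p["cy"]])
def comp(m,near):
    n,l,s,c=cv2.connectedComponentsWithStats(m.astype(np.uint8))
    k=1+np.argmin(np.linalg.norm(c[1:]-near,axis=1));return l==k,c[k],s[k]
E
python3 - <<'E'
from h import *
im={n:cv2.imread(f"pics/{n}0.png") for n in("scene","top")}
hs={n:cv2.cvtColor(im[n],cv2.COLOR_BGR2HSV) for n in im}
def ell(m):
    c=max(cv2.findContours(m.astype(np.uint8),cv2.RETR_EXTERNAL,cv2.CHAIN_APPROX_NONE)[0],key=len);return cv2.fitEllipse(c)
e={}
for n,p in(("scene",(338,242)),("top",(329,218))):
    m=(hs[n][...,1]<60)&(hs[n][...,2]>150); m,c,s=comp(m,p); e[n]=ell(m); print(n,"hub",e[n],s)
print("hub",tri(e["scene"][0],e["top"][0]))
for n,p in(("scene",(219,369)),("top",(465,208))):
    h=hs[n]; m=(h[...,0]>5)&(h[...,0]<20)&(h[...,1]>180)&(h[...,2]>150); m,c,s=comp(m,p); e[n]=ell(m)
print("bush",tri(e["scene"][0],e["top"][0]))
for n,p in(("scene",(292,197)),("top",(315,282))):
    h=hs[n]; m=((h[...,0]<5)|(h[...,0]>175))&(h[...,1]>200); m,c,s=comp(m&(h[...,2]>90),p)
    v=h[...,2][m]; print(n,"red",c,s,np.unique(v//20*20,return_counts=True), cv2.minAreaRect(np.argwhere(m)[:,::-1].astype(np.float32)))
    for z in(.107,): print(onz(n,c,z))
    # blue block top
    b=(h[...,0]>100)&(h[...,0]<125)&(h[...,1]>150)&(h[...,2]>150); b,c,s=comp(b,(338,242) if n=="scene" else (329,218)); 
    hull=cv2.convexHull(np.argwhere(b)[:,::-1].astype(np.int32)); q=cv2.approxPolyDP(hull,8,True)[:,0]
    print("blue",q.tolist(),[onz(n,x,.1)[:2] for x in q])
c1=cv2.resize(im["scene"][160:300,240:420],None,fx=4,fy=4,interpolation=cv2.INTER_NEAREST)
cv2.imwrite("pics/c1.png",c1)
a=im["scene"][150:290,370:540];b=im["top"][130:250,150:270]
cv2.imwrite("pics/c2.png",np.hstack([cv2.resize(a,(486,400)),cv2.resize(im["top"][240:310,290:340],(286,400),interpolation=cv2.INTER_NEAREST)]))
E
```

```text
scene hub ((337.5580749511719, 242.0608673095703), (24.477619171142578, 32.381839752197266), 87.17164611816406) [322 230  33  25 521]
top hub ((328.4044494628906, 217.6629638671875), (24.933061599731445, 25.88222312927246), 106.00304412841797) [315 205  27  26 426]
hub (array([ 0.5617, -0.0066,  0.096 ]), np.float64(0.0002543771518577818))Traceback (most recent call last):
  File "<stdin>", line 11, in <module>
  File "<stdin>", line 5, in ell
cv2.error: OpenCV(4.12.0) /io/opencv/modules/imgproc/src/shapedescr.cpp:361: error: (-201:Incorrect size of input array) There should be at least 5 points to fit the ellipse in function 'fitEllipseNoDirect'
```

Run:
```python
from h import *
im={n:cv2.imread(f"pics/{n}0.png") for n in("scene","top")}
hs={n:cv2.cvtColor(im[n],cv2.COLOR_BGR2HSV) for n in im}
print("bush approx",tri((219,369),(465,208)), hs["top"][208,475])
for n,p,z in(("scene",(292,197),.107),("top",(315,282),.107)):
    h=hs[n]; m=((h[...,0]<5)|(h[...,0]>175))&(h[...,1]>200); m,c,s=comp(m&(h[...,2]>90),p)
    v=h[...,2][m]; print(n,"red",c,s,np.unique(v//20*20,return_counts=True), cv2.minAreaRect(np.argwhere(m)[:,::-1].astype(np.float32)))
    print(onz(n,c,z))
    b=(h[...,0]>100)&(h[...,0]<125)&(h[...,1]>150)&(h[...,2]>150); b,c,s=comp(b,(338,242) if n=="scene" else (329,218)); 
    hull=cv2.convexHull(np.argwhere(b)[:,::-1].astype(np.int32)); q=cv2.approxPolyDP(hull,8,True)[:,0]
    print("blue",q.tolist(),[onz(n,x,.1)[:2] for x in q])
c1=cv2.resize(im["scene"][160:300,240:420],None,fx=4,fy=4,interpolation=cv2.INTER_NEAREST)
cv2.imwrite("pics/c1.png",c1)
cv2.imwrite("pics/c2.png",np.hstack([cv2.resize(im["scene"][150:290,370:540],(486,400)),cv2.resize(im["top"][240:310,290:340],(286,400),interpolation=cv2.INTER_NEAREST)]))
# tray: rim corners, rough pixels from the viewed pictures
S=[(434,165),(530,203),(487,276),(383,233)];T=[(161,148),(254,140),(262,231),(167,241)]
S=[S[0],S[1],S[2],S[3]]
for s in S:print("tray s",onz("scene",s,.03))
for t in T:print("tray t",onz("top",t,.03))
```

```text
bush approx (array([ 0.5811, -0.245 ,  0.0945]), np.float64(0.000397572263556932)) [ 10 176 240]
scene red [292.3029 196.4311] [277 179  31  37 515] (array([120, 140, 160, 180, 200, 220, 240], dtype=uint8), array([  1,  37,   4,  30,  10, 155, 278])) ((292.5119323730469, 196.48866271972656), (43.89453125, 13.349199295043945), 46.33222579956055)
[0.4596 0.0115 0.107 ]
blue [[383, 247], [330, 294], [295, 255], [294, 236], [345, 210]] [array([0.6169, 0.0235]), array([ 0.6126, -0.0834]), array([ 0.5347, -0.0646]), array([ 0.5101, -0.04  ]), array([0.5324, 0.0451])]Traceback (most recent call last):
  File "<stdin>", line 6, in <module>
  File "h.py", line 20, in comp
    k=1+np.argmin(np.linalg.norm(c[1:]-near,axis=1));return l==k,c[k],s[k]
        ~~~~~~~~~^^^^^^^^^^^^^^^^^^^^^^^^^^^^^^^^^^^
    return _wrapfunc(a, 'argmin', axis=axis, out=out, **kwds)
    return bound(*args, **kwds)
ValueError: attempt to get argmin of an empty sequence
```

Run:
```python
from h import *
im={n:cv2.imread(f"pics/{n}0.png") for n in("scene","top")}
c1=cv2.resize(im["scene"][160:300,240:420],(720,560),interpolation=cv2.INTER_NEAREST)
cv2.imwrite("pics/c1.png",c1)
cv2.imwrite("pics/c2.png",np.hstack([cv2.resize(im["scene"][150:290,370:540],(486,400)),cv2.resize(im["top"][240:310,290:340],(286,400),interpolation=cv2.INTER_NEAREST)]))
n="top";B,G,R=[im[n][...,i].astype(int) for i in range(3)]
m=(R>130)&(R>2.2*G)&(R>2.2*B); m,c,s=comp(m,(315,282))
print(c,s,cv2.minAreaRect(np.argwhere(m)[:,::-1].astype(np.float32)),onz(n,c,.107))
ys,xs=np.nonzero(m);f=np.polyfit(ys,xs,1)
for y in(ys.min(),ys.max()):print(y,np.polyval(f,y),onz(n,(np.polyval(f,y),y),.107))
print("tri",tri((292.3,196.4),c), "reproj hub in top",proj("top",[.5617,-.0066,.1]))
S=[(434,165),(530,203),(487,276),(383,233)];T=[(161,148),(254,140),(262,231),(167,241)]
for s in S:print("tray s",onz("scene",s,.03))
for t in T:print("tray t",onz("top",t,.03))
```

```text
[311.5394 282.2758] [304 262  16  41 330] ((311.7353210449219, 282.058837890625), (8.246211051940918, 40.98851776123047), 14.03624439239502) [0.4492 0.0211 0.107 ]
262 316.1146732652249 [0.4835 0.0138 0.107 ]
302 307.0885654934464 [0.4161 0.0281 0.107 ]
tri (array([0.4496, 0.0214, 0.0936]), np.float64(0.00015339526863874254)) reproj hub in top [328.5148 217.3703]
tray s [0.5393 0.2859 0.03  ]
tray s [0.7113 0.3063 0.03  ]
tray s [0.7336 0.1278 0.03  ]
tray s [0.5673 0.0985 0.03  ]
tray t [0.7056 0.3146 0.03  ]
tray t [0.723  0.1373 0.03  ]
tray t [0.547  0.1174 0.03  ]
tray t [0.5267 0.2941 0.03  ]
```

View pics/c1.png

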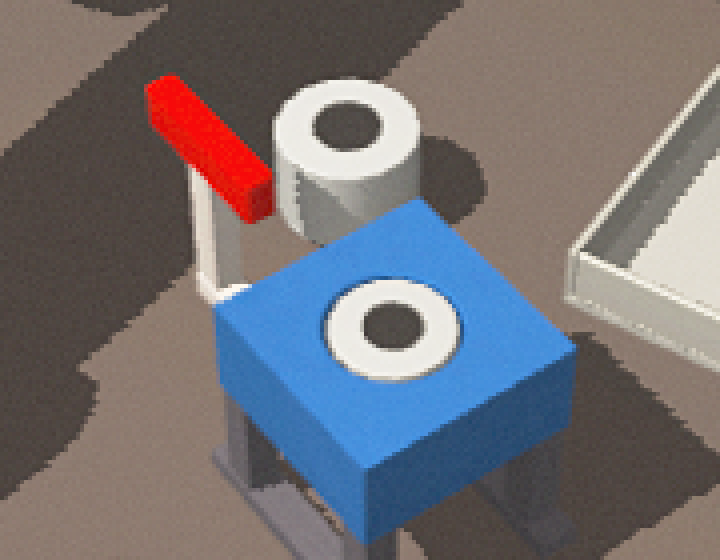

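View pics/c2.png

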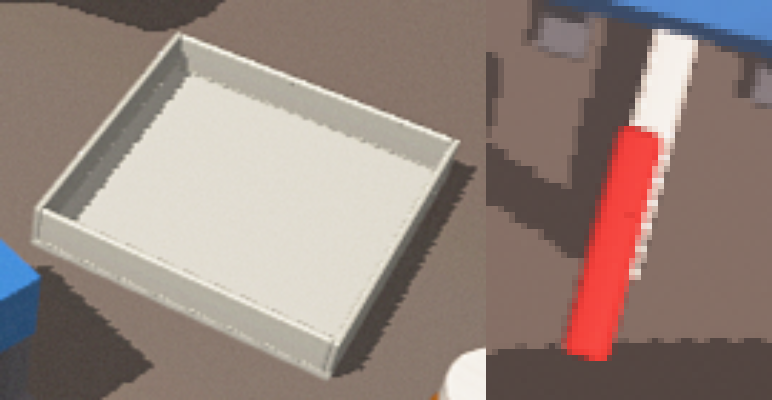

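The crops show the bar's top face (scene about (293,194)) with the thin riser below its inner half. The scene rim corners of the tray are about (433,163), (530,200), (486,270) and (383,224); my earlier picks were the lower edges. Next I work out the move.

```bash
cat >> h.py <<'E'
from scipy.spatial.transform import Rotation as Ro
YD=np.array([.237,.971,0]); YD/=np.linalg.norm(YD)
def goal(P,yd=YD):
    s=monitor.read_state();R=Ro.from_rotvec(s["tcp_rot"])
    x=np.array([0,0,-1.]); best=None
    for sg in(1,-1):
        y=yd*sg; G=Ro.from_matrix(np.c_[x,y,np.cross(x,y)]); r=(R.inv()*G).as_rotvec()
        if best is None or np.linalg.norm(r)<np.linalg.norm(best): best=r
    print("t",s["time"],"pos",s["tool_pos"],"q",s["q"],"F",s["wrist_force"],"w",s["width"])
    print("goal",P,"shift",R.inv().apply(np.array(P)-s["tool_pos"]),"rot",best)
E
python3 - <<'E'
from h import *
print("bigring top",tri((326.5,191),(267,286)))
S=[(433,163),(530,200),(486.5,270),(383.3,224)];T=[(167,241),(161,148),(254,140),(262,231)]
P=[tri(s,t) for s,t in zip(S,[T[0],T[1],T[2],T[3]])]
for p in P:print(p)
print("tray",np.mean([p[0] for p in P],axis=0))
print("handle",tri((292.7,194.2),(311.5,282.3)))
goal([.450,.021,.18])
print(Ro.from_rotvec(monitor.read_state()["tcp_rot"]).as_matrix())
E
```

```text
bigring top (array([0.4448, 0.1047, 0.0413]), np.float64(0.0006487424985340505))
(array([0.529 , 0.2984, 0.0202]), np.float64(0.0014706955215179022))
(array([0.707 , 0.316 , 0.0267]), np.float64(0.0003441863693298907))
(array([0.7256, 0.1389, 0.0262]), np.float64(0.0015528485081492583))
(array([0.55  , 0.1203, 0.0204]), np.float64(0.0021024279115738286))
tray [0.6279 0.2184 0.0234]
handle (array([0.4498, 0.0217, 0.0979]), np.float64(0.00037193238590815044))
t 0.1 pos [ 0.1797 -0.6499  0.1959] q [-1.3379  0.2647  1.6052 -0.      1.2737 -0.037 ] F [-0.39    0.8454 -0.0624] w 0.9972391881562409
goal [0.45, 0.021, 0.18] shift [ 0.0171 -0.5745 -0.4393] rot [0.5092 0.0005 0.002 ]
[[-0.0005  0.2666 -0.9638]
 [ 0.002  -0.9638 -0.2666]
 [-1.     -0.002  -0.0001]]
```

jog_arm([
  [0.0,-0.02,-0.015,0.02,0,0,60],
  [0.0,-0.055,-0.042,0.05,0,0,60],
  [0.0,-0.09,-0.07,0.08,0,0,60],
  [0.0,-0.13,-0.1,0.12,0,0,60],
  [0.0,-0.17,-0.13,0.15,0,0,60],
  [0.0,-0.21,-0.16,0.19,0,0,60],
  [0.0,-0.25,-0.19,0.22,0,0,60],
  [0.0,-0.29,-0.222,0.26,0,0,60],
  [0.0,-0.33,-0.252,0.29,0,0,60],
  [0.0,-0.37,-0.283,0.33,0,0,60],
  [0.0,-0.41,-0.313,0.36,0,0,60],
  [0.0,-0.45,-0.344,0.4,0,0,60],
  [0.0,-0.49,-0.375,0.43,0,0,60],
  [0.0,-0.53,-0.405,0.47,0,0,60],
  [0.01,-0.56,-0.428,0.5,0,0,60],
  [0.017,-0.5745,-0.439,0.509,0.0005,0.002,60],
  [0.017,-0.5745,-0.439,0.509,0.0005,0.002,60],
  [0.017,-0.5745,-0.439,0.509,0.0005,0.002,60],
])

```text
time: 1.9
tool_pos: [0.4491, 0.0209, 0.1796]
tcp_rot: [-2.094, 0.251, 2.097]
wrist_force: [-0.1, 0.0, 0.1]
width: 0.602
```

Run:
```python
from h import *
goal([.450,.021,.079])
for n in("scene","top"): cv2.imwrite(f"pics/{n}1.png",imaging.read_camera(n))
a=cv2.imread("pics/scene1.png")[60:300,180:420]; b=cv2.imread("pics/top1.png")[190:330,250:390]
cv2.imwrite("pics/v1.png",np.hstack([cv2.resize(a,(400,400)),cv2.resize(b,(400,400))]))
```

```text
t 1.9 pos [0.4491 0.0209 0.1796] q [-0.0084 -0.1604  2.0818 -0.0005  1.2218  1.8   ] F [-0.0817  0.0194  0.0844] w 0.6021706724714888
goal [0.45, 0.021, 0.079] shift [ 0.1006 -0.0004 -0.001 ] rot [ 0.0019  0.0014 -0.0008]
```

View pics/v1.png

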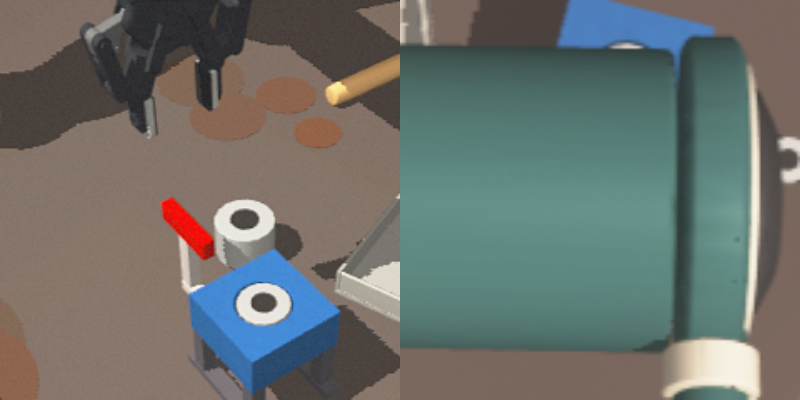

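The open fingers straddle the line of the red bar, above it, jaws across its width. The big ring beside it is lower than the fingers will go. I'll descend and grip.

jog_arm([
  [0.03,0,-0.001,0,0,0,60],
  [0.06,0,-0.001,0,0,0,60],
  [0.085,0,-0.001,0,0,0,60],
  [0.1,0,-0.001,0,0,0,60],
  [0.1,0,-0.001,0,0,0,60],
  [0.1,0,-0.001,0,0,0,30],
  [0.1,0,-0.001,0,0,0,15],
  [0.1,0,-0.001,0,0,0,0],
  [0.1,0,-0.001,0,0,0,0],
  [0.1,0,-0.001,0,0,0,0],
  [0.1,0,-0.001,0,0,0,0],
], force=70)

```text
time: 3.1
tool_pos: [0.4506, 0.0198, 0.0805]
tcp_rot: [-2.095, 0.253, 2.094]
wrist_force: [0.3, 0.5, -0.3]
width: -0.001
```

Run:
```python
from h import *
goal([.450,.021,.079])
for n in("scene","top"): cv2.imwrite(f"pics/{n}2.png",imaging.read_camera(n))
a=cv2.imread("pics/scene2.png")[120:280,230:390]
cv2.imwrite("pics/v2.png",cv2.resize(a,(600,600),interpolation=cv2.INTER_CUBIC))
```

```text
t 3.1 pos [0.4506 0.0198 0.0805] q [-0.0109 -0.0579  2.1859 -0.0005  1.0132  1.7998] F [ 0.27    0.493  -0.2903] w -0.0008571710677161301
goal [0.45, 0.021, 0.079] shift [ 0.0015 -0.001   0.0009] rot [-0.0003 -0.0005 -0.0003]
```

View pics/v2.png

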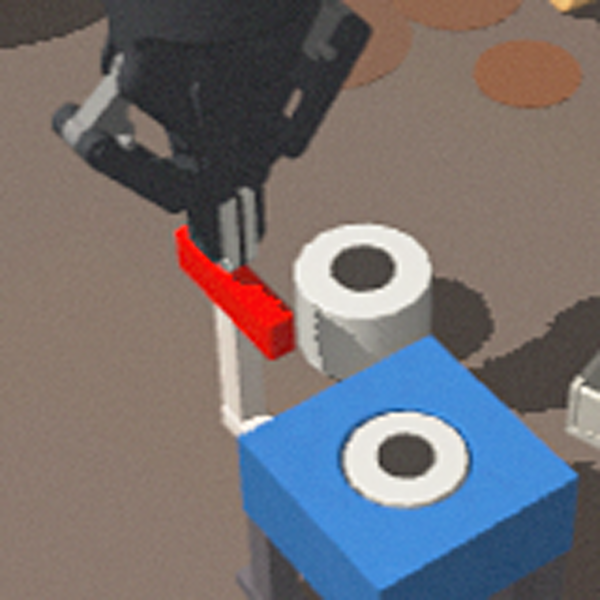

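Run:
```python
from h import *
for P in([.4506,.0198,.0805],[.4506,.0198,.107],[.45,.021,.107],[.4506,.0198,.115]):print(P,proj("scene",P),proj("top",P))
a=cv2.imread("pics/scene2.png")[170:225,265:325];b=cv2.imread("pics/scene1.png")[120:230,230:330]
cv2.imwrite("pics/v3.png",np.hstack([cv2.resize(a,(436,400),interpolation=cv2.INTER_NEAREST),cv2.resize(b,(364,400),interpolation=cv2.INTER_NEAREST)]))
```

```text
[0.4506, 0.0198, 0.0805] [292.6055 203.4476] [312.7841 282.0948]
[0.4506, 0.0198, 0.107] [291.6594 190.7725] [312.318  281.4409]
[0.45, 0.021, 0.107] [291.9126 190.1682] [311.6023 281.7912]
[0.4506, 0.0198, 0.115] [291.3647 186.8253] [312.1714 281.2353]
```

View pics/v3.png

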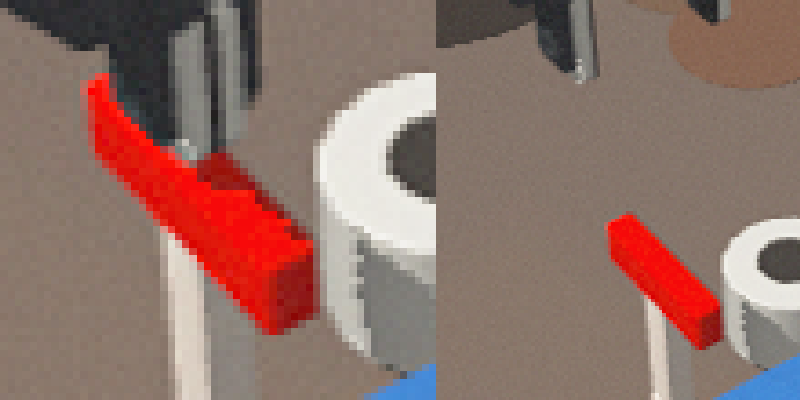

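The closed tips (scene about (291,190)) cover the bar's top face, so they stand above the bar, roughly 25–30 mm higher than the reported TCP suggests. The grasp missed. I'll lift a little, open, go down gently in small steps while watching the force, and look again.

jog_arm([
  [-0.015,0,0,0,0,0,0],
  [-0.015,0,0,0,0,0,50],
  [-0.015,0,0,0,0,0,50],
  [-0.015,0,0,0,0,0,50],
  [-0.015,0,0,0,0,0,50],
  [0.0,0,0,0,0,0,50],
  [0.005,0,0,0,0,0,50],
  [0.01,0,0,0,0,0,50],
  [0.01,0,0,0,0,0,50],
])

```text
time: 4.1
tool_pos: [0.4496, 0.0198, 0.0694]
tcp_rot: [-2.092, 0.253, 2.096]
wrist_force: [0.2, 0.6, -0.4]
width: 0.497
```

Run:
```python
from h import *
goal([.450,.021,.06])
cv2.imwrite("pics/scene3.png",imaging.read_camera("scene"))
a=cv2.imread("pics/scene3.png")[130:250,230:350]
cv2.imwrite("pics/v4.png",cv2.resize(a,(600,600),interpolation=cv2.INTER_NEAREST))
```

```text
t 4.1 pos [0.4496 0.0198 0.0694] q [-0.0109 -0.0437  2.1957 -0.0005  0.9915  1.7998] F [ 0.1785  0.578  -0.3677] w 0.49703399513259977
goal [0.45, 0.021, 0.06] shift [ 0.0094 -0.0012 -0.0001] rot [-0.0003  0.0018 -0.0008]
```

View pics/v4.png

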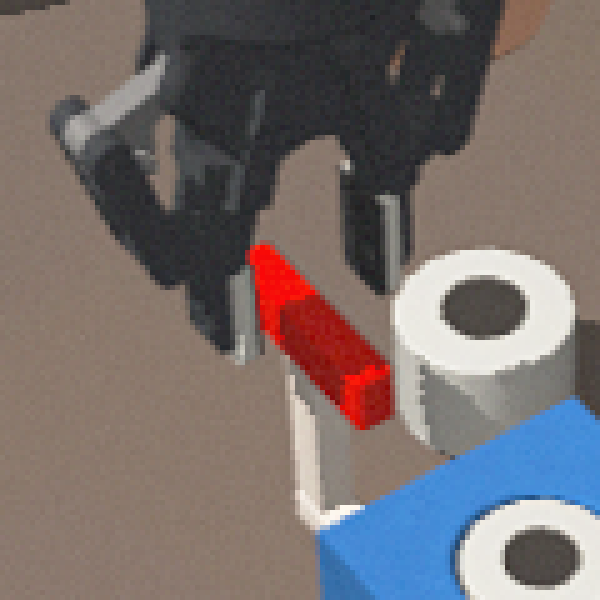

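Fingers now straddle the bar, tips at about (279,202) and (307,188), only level with its top face (centre (293,194)). I'll go about 24 mm further down in small steps, then close.

jog_arm([
  [0.006,-0.001,0,0,0,0,50],
  [0.012,-0.001,0,0,0,0,50],
  [0.018,-0.001,0,0,0,0,50],
  [0.024,-0.001,0,0,0,0,50],
  [0.024,-0.001,0,0,0,0,50],
])

```text
time: 4.65
tool_pos: [0.4492, 0.0208, 0.0447]
tcp_rot: [-2.091, 0.253, 2.098]
wrist_force: [-0.5, 0.4, 0.4]
width: 0.499
```

jog_arm([
  [0,0,0,0,0,0,30],
  [0,0,0,0,0,0,15],
  [0,0,0,0,0,0,0],
  [0,0,0,0,0,0,0],
  [0,0,0,0,0,0,0],
  [0,0,0,0,0,0,0],
], force=70)

```text
time: 5.25
tool_pos: [0.4493, 0.0213, 0.0448]
tcp_rot: [-2.091, 0.252, 2.097]
wrist_force: [0.0, 5.7, 1.1]
width: 0.154
```

The jaws stopped at 0.154 (about 13 mm), so the bar is held. I'll lift straight up slowly.

jog_arm([
  [-0.003,0,0,0,0,0,0],
  [-0.007,0,0,0,0,0,0],
  [-0.011,0,0,0,0,0,0],
  [-0.015,0,0,0,0,0,0],
  [-0.019,0,0,0,0,0,0],
  [-0.023,0,0,0,0,0,0],
  [-0.026,0,0,0,0,0,0],
  [-0.028,0,0,0,0,0,0],
  [-0.029,0,0,0,0,0,0],
  [-0.03,0,0,0,0,0,0],
  [-0.03,0,0,0,0,0,0],
  [-0.03,0,0,0,0,0,0],
])

```text
time: 6.45
tool_pos: [0.4492, 0.0214, 0.0732]
tcp_rot: [-2.091, 0.252, 2.097]
wrist_force: [4.9, 4.6, -11.9]
width: 0.149
```

Run:
```python
from h import *
goal([.450,.021,.0748])
im=imaging.read_camera("scene");cv2.imwrite("pics/scene4.png",im)
cv2.imwrite("pics/v5.png",cv2.resize(im[130:290,230:390],(600,600),interpolation=cv2.INTER_NEAREST))
```

```text
t 6.45 pos [0.4492 0.0214 0.0732] q [-0.0084 -0.0487  2.1923  0.0006  1.0009  1.802 ] F [  4.8907   4.6043 -11.9208] w 0.14864157046877144
goal [0.45, 0.021, 0.0748] shift [-0.0016  0.0002 -0.0008] rot [-0.0005  0.0029 -0.0001]
```

View pics/v5.png

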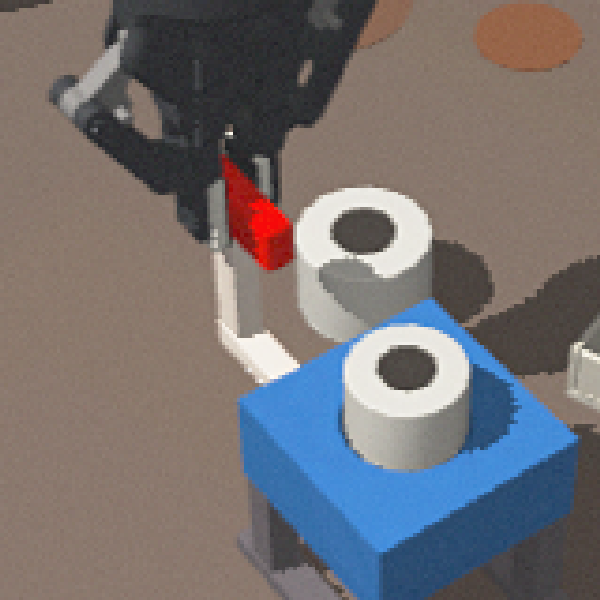

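The handle and hub are up: hub top at about (338,228), clearly proud of the block. The lift reads 28.4 mm. I'll pull the last bit to the stop, release and rise.

jog_arm([
  [-0.001,0,0,0,0,0,0],
  [-0.002,0,0,0,0,0,0],
  [-0.003,0,0,0,0,0,0],
  [-0.003,0,0,0,0,0,0],
  [-0.003,0,0,0,0,0,0],
])

```text
time: 7.0
tool_pos: [0.4493, 0.0213, 0.0749]
tcp_rot: [-2.091, 0.252, 2.097]
wrist_force: [5.9, 3.7, -11.8]
width: 0.15
```

jog_arm([
  [0,0,0,0,0,0,15],
  [0,0,0,0,0,0,30],
  [0,0,0,0,0,0,45],
  [0,0,0,0,0,0,50],
  [-0.02,0,0,0,0,0,50],
  [-0.05,0,0,0,0,0,60],
  [-0.08,0,0,0,0,0,90],
  [-0.08,0,0,0,0,0,90],
])

```text
time: 7.8
tool_pos: [0.4533, 0.021, 0.16]
tcp_rot: [-2.101, 0.251, 2.086]
wrist_force: [0.8, 0.2, 0.1]
width: 0.896
```

Run:
```python
from h import *
im=imaging.read_camera("scene");cv2.imwrite("pics/scene5.png",im)
goal([.5617,-.0066,.155])
hs=cv2.cvtColor(im,cv2.COLOR_BGR2HSV);m=(hs[...,1]<60)&(hs[...,2]>150);m,c,s=comp(m,(338,235))
print(c,s); b=cv2.imread("pics/scene4.png"); print(proj("scene",[.5617,-.0066,.129]),proj("scene",[.5617,-.0066,.125]))
h,d=onz("scene",(338.5,228),.125),0;print(h)
for z in(.1796,.2,.21):print(z,proj("scene",[.4491,.0209,z]))
```

```text
t 7.85 pos [0.4518 0.021  0.1578] q [-0.0087 -0.1408  2.1064  0.0001  1.1724  1.802 ] F [ 0.1711  0.6458 -1.1632] w 0.9018646170946605
goal [0.5617, -0.0066, 0.155] shift [ 0.0031  0.0007 -0.1133] rot [-0.0006 -0.0034  0.0009]
[329.6842 215.7084] [ 308  179   47   76 1485]
[337.9265 225.8242] [337.9025 227.844 ]
[ 0.5625 -0.0063  0.125 ]
0.1796 [288.5707 151.8672]
0.2 [287.695  140.1848]
0.21 [287.2526 134.284 ]
```

jog_arm([
  [0,0,-0.03,0,0,0,90],
  [0,0,-0.065,0,0,0,90],
  [0,0,-0.095,0,0,0,90],
  [0,0,-0.113,0,-0.003,0,90],
  [0.0,0,-0.113,0,-0.003,0,90],
  [0.025,0,-0.113,0,-0.003,0,90],
  [0.055,0,-0.113,0,-0.003,0,90],
  [0.065,0,-0.113,0,-0.003,0,90],
  [0.065,0,-0.113,0,-0.003,0,90],
])

```text
time: 8.75
tool_pos: [0.5585, -0.0056, 0.0904]
tcp_rot: [-2.088, 0.252, 2.1]
wrist_force: [-0.2, 0.4, 0.4]
width: 0.899
```

Run:
```python
from h import *
im=imaging.read_camera("scene");cv2.imwrite("pics/scene6.png",im)
im2=imaging.read_camera("top")
goal([.5617,-.0066,.072])
cv2.imwrite("pics/v6.png",cv2.resize(im[130:290,260:420],(600,600),interpolation=cv2.INTER_NEAREST))
```

```text
t 8.85 pos [ 0.5617 -0.0058  0.0936] q [-0.0552  0.1385  1.954   0.0009  1.0484  1.755 ] F [ 0.9053 -0.4493  0.5046] w 0.9009722969743496
goal [0.5617, -0.0066, 0.072] shift [ 0.0216  0.0008 -0.0002] rot [-0.0005 -0.0005  0.0009]
```

View pics/v6.png

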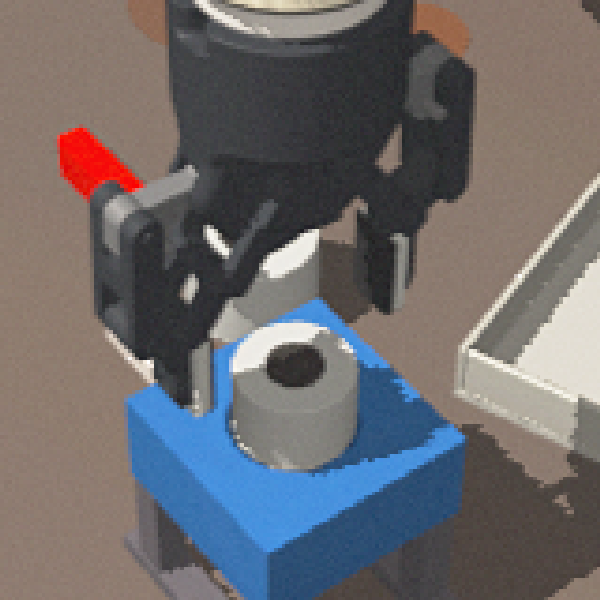

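Open fingertips at crop (200,412) and (390,310) have midpoint (295,361), against the hub top centre at (294,365). So the jaws are centred, with tips about level with the hub top. I'll go 17 mm down and grip.

jog_arm([
  [0.005,0.001,0,0,0,0,90],
  [0.01,0.001,0,0,0,0,90],
  [0.014,0.001,0,0,0,0,90],
  [0.017,0.001,0,0,0,0,90],
  [0.017,0.001,0,0,0,0,90],
  [0.017,0.001,0,0,0,0,70],
  [0.017,0.001,0,0,0,0,60],
  [0.017,0.001,0,0,0,0,50],
  [0.017,0.001,0,0,0,0,40],
  [0.017,0.001,0,0,0,0,30],
  [0.017,0.001,0,0,0,0,30],
], force=50)

```text
time: 9.95
tool_pos: [0.5617, -0.0066, 0.0769]
tcp_rot: [-2.095, 0.251, 2.092]
wrist_force: [0.4, 1.8, 2.6]
width: 0.516
```

Stopped at 0.516 (about 44 mm), which fits the 46 mm hub. Next I lift it straight out.

jog_arm([
  [-0.004,0,0,0,0,0,30],
  [-0.008,0,0,0,0,0,30],
  [-0.013,0,0,0,0,0,30],
  [-0.02,0,0,0,0,0,30],
  [-0.03,0,0,0,0,0,30],
  [-0.045,0,0,0,0,0,30],
  [-0.06,0,0,0,0,0,30],
  [-0.065,0,0,0,0,0,30],
  [-0.065,0,0,0,0,0,30],
])

```text
time: 10.85
tool_pos: [0.563, -0.0068, 0.144]
tcp_rot: [-2.099, 0.251, 2.088]
wrist_force: [0.4, -0.1, -3.9]
width: 0.519
```

Run:
```python
from h import *
im=imaging.read_camera("scene");cv2.imwrite("pics/scene7.png",im)
goal([.628,.217,.14])
cv2.imwrite("pics/v7.png",cv2.resize(im[70:310,250:490],(600,600),interpolation=cv2.INTER_CUBIC))
```

```text
t 10.9 pos [ 0.5621 -0.0067  0.1428] q [-0.0569  0.0906  1.9096  0.001   1.1386  1.7533] F [-0.3191 -0.4855 -3.607 ] w 0.5188181595183871
goal [0.628, 0.217, 0.14] shift [ 0.0032 -0.233  -0.0108] rot [-0.0004 -0.0026  0.0014]
```

View pics/v7.png

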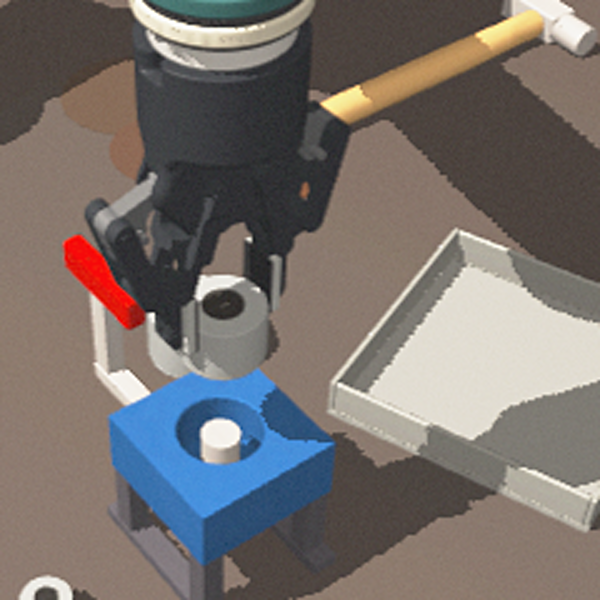

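The hub is held upright clear of the pocket (crop (222,305)), with about 3.6 N on the wrist as expected, and the empty pocket shows the rod. Next I move over the tray and down to just above its floor. By the shift from the pocket, underside 0.004 m corresponds to a reported TCP z of about −0.016.

jog_arm([
  [0,-0.015,-0.001,0,0,0,30],
  [0,-0.04,-0.002,0,0,0,30],
  [0,-0.07,-0.003,0,0,0,30],
  [0,-0.1,-0.005,0,0,0,30],
  [0,-0.13,-0.006,0,0,0,30],
  [0,-0.16,-0.007,0,0,0,30],
  [0,-0.19,-0.009,0,0,0,30],
  [0,-0.215,-0.01,0,0,0,30],
  [0,-0.228,-0.011,0,0,0,30],
  [0,-0.233,-0.011,0,0,0,30],
  [0.01,-0.233,-0.011,0,-0.002,0,30],
  [0.035,-0.233,-0.011,0,-0.002,0,30],
  [0.065,-0.233,-0.011,0,-0.002,0,30],
  [0.095,-0.233,-0.011,0,-0.002,0,30],
  [0.12,-0.233,-0.011,0,-0.002,0,30],
  [0.135,-0.233,-0.011,0,-0.002,0,30],
  [0.14,-0.233,-0.011,0,-0.002,0,30],
  [0.14,-0.233,-0.011,0,-0.002,0,30],
  [0.14,-0.233,-0.011,0,-0.002,0,30],
])

```text
time: 12.8
tool_pos: [0.6299, 0.2172, 0.0047]
tcp_rot: [-2.096, 0.25, 2.09]
wrist_force: [0.0, -0.7, -2.8]
width: 0.518
```

Run:
```python
from h import *
im=imaging.read_camera("scene");cv2.imwrite("pics/scene8.png",im)
goal([.628,.217,-.016])
cv2.imwrite("pics/v8.png",cv2.resize(im[100:300,360:560],(600,600),interpolation=cv2.INTER_CUBIC))
```

```text
t 12.85 pos [0.6302 0.2174 0.0051] q [0.2943 0.4156 1.782  0.0011 0.9395 2.1045] F [ 0.3931  0.6293 -3.5469] w 0.5178624088821995
goal [0.628, 0.217, -0.016] shift [0.0211 0.001  0.0021] rot [-0.0006 -0.0034  0.0031]
```

View pics/v8.png

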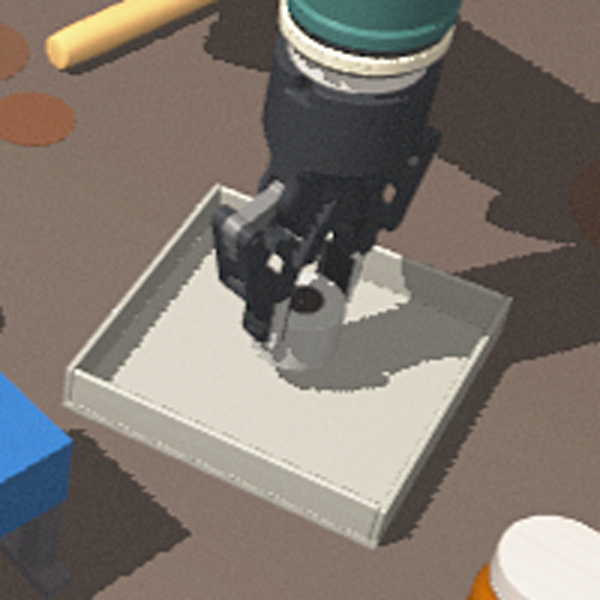

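The hub (crop (310,335)) is upright near the tray's middle, above the floor. That is my last view, so I'll feel for the floor by force: 15 mm down, then small steps.

jog_arm([
  [0.004,0,0,0,-0.003,0.002,30],
  [0.008,0,0,0,-0.003,0.002,30],
  [0.012,0,0,0,-0.003,0.002,30],
  [0.015,0,0,0,-0.003,0.002,30],
  [0.016,0,0,0,-0.003,0.002,30],
  [0.016,0,0,0,-0.003,0.002,30],
])

```text
time: 13.45
tool_pos: [0.6299, 0.2174, -0.0114]
tcp_rot: [-2.094, 0.252, 2.094]
wrist_force: [0.6, -0.4, -3.3]
width: 0.517
```

jog_arm([
  [0.001,0,0,0,0,0,30],
  [0.002,0,0,0,0,0,30],
  [0.003,0,0,0,0,0,30],
  [0.003,0,0,0,0,0,30],
])

```text
time: 13.85
tool_pos: [0.6298, 0.2173, -0.0146]
tcp_rot: [-2.093, 0.252, 2.094]
wrist_force: [0.4, -1.1, -2.6]
width: 0.514
```

jog_arm([
  [0.0005,0,0,0,0,0,30],
  [0.001,0,0,0,0,0,30],
  [0.0015,0,0,0,0,0,30],
  [0.0015,0,0,0,0,0,30],
])

```text
time: 14.25
tool_pos: [0.6298, 0.2173, -0.0154]
tcp_rot: [-2.093, 0.252, 2.094]
wrist_force: [-3.6, -0.2, 2.1]
width: 0.516
```

The floor is felt: force went from −3.3 to +2.1 N at z = −0.0154, against −0.016 predicted. I'll release and withdraw.

jog_arm([
  [0,0,0,0,0,0,55],
  [0,0,0,0,0,0,60],
  [0,0,0,0,0,0,70],
  [0,0,0,0,0,0,80],
  [0,0,0,0,0,0,80],
  [-0.015,0,0,0,0,0,80],
  [-0.04,0,0,0,0,0,80],
  [-0.08,0,0,0,0,0,80],
  [-0.12,0,0,0,0,0,80],
  [-0.16,0,0,0,0,0,80],
  [-0.2,0,0,0,0,0,80],
  [-0.2,0,0,0,0,0,80],
])

```text
time: 15.45
tool_pos: [0.6348, 0.2188, 0.1948]
tcp_rot: [-2.105, 0.245, 2.077]
wrist_force: [1.2, 0.8, 0.9]
width: 0.797
```

Run:
```python
from h import *
s=monitor.read_state();print(s["time"],s["tool_pos"],s["wrist_force"],s["width"])
im=imaging.read_camera("scene");cv2.imwrite("pics/scene9.png",im)
# dark bore + hub top expected places
u=proj("scene",[.6298,.2173,.032]);print("hub top expected px",u)
g=cv2.cvtColor(im,cv2.COLOR_BGR2GRAY)
x0,y0=int(u[0])-40,int(u[1])-30
n,l,st,c=cv2.connectedComponentsWithStats((g[y0:y0+70,x0:x0+80]<75).astype(np.uint8))
for k in range(1,n):
    if st[k,4]>30: print("dark",c[k]+[x0,y0],st[k])
a=cv2.imread("pics/scene0.png");print("bushing diff",cv2.absdiff(a,im)[340:400,190:250].mean(), "px of copper ring now/before",[[i[369,203+0].tolist(),i[369,219].tolist()] for i in(im,a)])
```

```text
15.45 [0.6348 0.2188 0.1948] [1.1664 0.782  0.9174] 0.7965792412573391
hub top expected px [458.0987 209.0171]
dark [458.5385 208.4231] [35 26 12  8 78]
bushing diff 7.312592592592592 px of copper ring now/before [[[16, 121, 235], [64, 67, 75]], [[10, 125, 240], [67, 76, 82]]]
```

The bore mark sits at (458.5, 208.4), against (458.1, 209.0) expected for a hub standing upright on the tray floor. The bushing patch is unchanged.

```bash
python3 -c "
from workcell import finish_job;print(finish_job())"
```

```text
the job is handed in; nothing more can be done
None
```

I raised the red handle of the hub's nest to its stop (about 30 mm), lifted the hub straight out, and set it down in the grey tray near its centre. Then I released it, withdrew 200 mm and handed the job in at about 15.5 s.

**Checks that agreed**
- **Set-down:** the floor was felt at z = −0.0154, against −0.016 predicted, with the wrist force going only from −3 to +2 N.
- **Hub in tray:** after release, the bore mark was within 1 px of where it should be for an upright hub on the tray floor.
- **Bushing:** the picture patch around it is essentially unchanged.

**What failed or disagreed**
- **First handle grasp:** the jaws closed above the bar and missed it. The fingertips stood about 25–30 mm higher than the reported TCP. I re-gripped lower, and set the later heights from pictures, shifts and force instead.
- **Camera heights:** these read about 4–9 mm below the stated values (hub top 0.096 m instead of 0.100 m, handle 0.098 m instead of 0.107 m).
- **Last picture:** all 12 views were used, so I checked the final picture by numbers and did not view it.

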